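Swing the ribbed straightedge home on the binder's layout jig

ROBOT

A 6-joint arm with a two-finger parallel gripper is mounted at the origin on the work surface. World frame = base frame: x ahead of the robot, y to its left, z up, the work surface at z = 0. Lengths are in m, angles in degrees, forces in N, time in s.
With the tool pointing down it reaches from about 0.35 to 0.875 m from the base axis. Payload 4.2 kg.
Tool frame: the origin (TCP) lies between the finger pads; the fingertips stand r.tcp_to_tips ahead of it and the grasp point (between the pads) lies 11 mm behind it (r.tcp_to_tips is the distance from the TCP to the fingertips, in m); z points along the fingers, y is the line along which they close (so a half turn about z gives the same grasp; the last joint's range is limited). The gripper opens to 85 mm and grips with 20 to 120 N. Pads are 22 mm wide; open, the fingers measure 114 mm over their backs; the gripper's body (76 mm by 85 mm) begins 54 mm behind the grasp point. The pads swing forward as they close: fully open they stand 13 mm farther back than shut.
Start: joints at [14.817, 22.042, 0.453, 0, -68.411, -14.817], TCP at [0.625, 0, 0.239] pointing down, gripper open.
Joint ranges: [-179.83, 179.83], [-69.29, 118.12], [-61.27, 80.66], [-181.25, 117.63], [-171.15, -9.14], [-177.46, 177.46]. Speed limits (degrees/s): [159.86, 159.86, 180, 180, 180, 180].

INTERFACE

Orientations are given as [roll, pitch, yaw] about the fixed x, y, z axes, in that order (R = Rz(yaw) Ry(pitch) Rx(roll)).
In Python, from station import r, capture, finder gives the robot as it stands. The module is installed in compiled form; this text tells all that it offers.
- The arm moves only by the shell command python3 -m inch 'ROWS' [FORCE]. ROWS is JSON, a list that holds one entry, the list of rows, each a list of 7 numbers: the turn, a rotation vector about the world's x, y, z in rad, then the shift along the world's x, y, z in cm, then the gripper's target within -1 to 1 (shut at 1, half-way at 0, fully open at -1). In form: [[[ax, ay, az, x, y, z, gripper], ...]]. A call has exactly 10 rows; each row shifts and turns the commanded pose from where the row before left it; what a row does not reach is not made up. A row lasts 1/8 s, in which the tool goes at most 62.5 mm and 10.7 degrees, less where a joint would pass 70% of its speed; a pose out of reach is approached as far as the arm can. A call is refused whole if a number of a shift passes 6.25 or a number of a turn 0.188, either way. A call with a gripper value outside its range is refused whole. The fingers move at their own pace and stop on an object; FORCE is the grip in N (left out, the last holds). Time passes only in rows, so rows that do not move let the fingers close, or fill a call up. It gives the time, the measured TCP pose, the force, the opening and the grip force at its end, in the units of the state.
- r.get_obs(): the state, without advancing time (a new reading comes with each control period).
- capture(name): name is "scene" or "side" or "wrist"; returns a dict with "img" (400x640x3 uint8, red, green, blue), "fx", "fy", "cx", "cy" (pixels), "R" (3x3) and "t" (3): a world point X has camera coordinates R X + t; the wrist camera has in their place "T_tool_cam" (4x4, takes a point from camera to tool coordinates, whose origin is the TCP and whose axes are the flange's). Camera axes: x right, y down, z forward; pixel columns grow to the right and rows downward; lengths in m; the calibration is good to about 2 mm. A picture is of the moment at which its call begins: read the wrist's pose just before it. There is no depth.
- r.sign_off(): hands the job in; it is judged then, once.
Trained networks look in a picture, given as the dict that the camera call returned (one of the last four; its "shot" number tells which), for a name from the list of things; names that differ only in an ending like _2 or _b are one class to them, and where a whole thing is asked for, a point or a joint stands for the part that bears it (a point fixed in the world has none). Each returns a list of dicts, best first, with "score" (0 to 1); they miss things now and then, are a little off and sometimes report something else, mostly with a low value. They report only what shows in the picture. A call takes as long as a camera call.
- finder.search_frame(picture, query): "position" ([x, y, z] in m, in world coordinates, good to about 4 mm: the middle of the surface that is visible of it).
The state is a dict: "t": time; "q": joint angles; "qvel": joint speeds; "joint_efforts": joint torques, N m; "position": TCP position; "tcp_rot": TCP orientation; "force": force on the tool from outside, world axes, zero at the start; "ft_torque": the same for the moment, N m; "finger_gap": opening from 0.0 (shut) to 1.0 (fully open); "grip_force": force on a finger pad.
Only numpy, scipy, OpenCV 4.12 (cv2) and the standard library are available. Lean on these libraries where they do the work, as an engineer would, in place of code of your own. Each camera call takes 0.05 s, during which the arm holds its last target. There are 200 camera calls.

TASK

Two finishing tools were left on the layout board. First lift the one that lies in the path of the steel straightedge (between it and the fence) and lay it flat in the wooden tray, leaving the other where it is; then push the straightedge round its pivot pin, keeping its notch on the pin, until it lies flush along the wooden fence under the lamp bar. Do not bump the lamp hard or disturb the other things around.

Things in the scene. Friction and masses are not known exactly. Their poses are not given: they have to be found in the camera images.
- jig: Fixed plywood layout board, top 12 mm above the table. Origin at table height, 35 mm in +x from the board's centre: the board covers x -200 to 130, y -170 to 170 mm; z up, +x to the robot's left. A dark wooden fence, 20 wide, 20 high above the board, runs along y from -145 to 105 mm; its working face (the -x side) is at x 69 mm.
- pin (a point): Foot of the fixed pivot pin's axis on the board's top, at x 50, y 130 mm of the jig; axes as the jig's. Steel pin 8 mm thick, 20 mm tall above the board.
- lamp: Fixed aluminium lamp bar over the jig, in the jig's frame: x 18 to 56, y -210 to 160 mm, underside 130, top 154 mm above the table. Two arms (14 wide, y -160 and 160, 146 to 160 high) hold it from posts behind the fence at x 109 to 127. The straightedge ends beneath this bar, so there the tool must lean back, away from the fence.
- straightedge: Loose steel straightedge 260 x 30 x 5 mm, 0.3 to 0.55 kg, flat on the board. Origin: underside, at the pin's axis in its U notch (10 wide, open at the near end; comes off if drawn outwards); x to the free end, z up. Plate x -20 to 240, y -12 to 18. Upright rib at y -12 to -6, x 21 to 236, 30 mm high over the underside: push its outer face (y -12). Slides freely.
- free_end (a point): Underside of the straightedge at its free end, 240 mm from its origin along its x, y 0; axes as the straightedge's. It starts pointing to the robot's right and swings 66 to 80 degrees counter-clockwise seen from above. Home: the straightedge's x points along the jig's -y, its +y edge against the fence.
- wide_tool: Finishing tool with a wide brass tip (36 mm across, 12 high). Lies flat on the layout board. Wooden handle 95 long, 24 wide, 22 high; thin steel shank and brass tip reach 104 mm from the origin. Origin: middle of the handle's underside (near the balance point); x towards the tip, z up. About 90 g. Either finishing tool may be the one in the straightedge's path.
- narrow_tool: Finishing tool with a narrow brass tip (10 mm across). Lies flat on the layout board. Wooden handle 95 long, 24 wide, 22 high; thin steel shank and brass tip reach 104 mm from the origin. Origin: middle of the handle's underside (near the balance point); x towards the tip, z up. About 90 g. Either finishing tool may be the one in the straightedge's path.
- tray_in (a point): Centre of the inner floor of the fixed wooden tray, 5 mm above the table; inside 200 (x) x 140 (y) mm, walls 5 thick, tops 22 mm above the table; x along its length, z up. A bone folder lies along its -y side, leaving the rest free.
- folder: Bone folder, 140 x 14 x 6 mm, lying in the tray along its x; origin at its underside's centre.
- weight: Small brass weight standing on the jig's board, 36 mm wide, 40 high; origin under its centre. Bystander.
- ink: Black bottle, 42 mm wide, 75 high, on the table; origin under its centre. Bystander.
- book: Small bound book lying flat on the table, 150 x 110 x 30 mm; origin under its centre. Bystander.
- pot: White glue pot, about 72 mm wide, 60 high, on the table; origin under its centre. Bystander.

How it is judged (in metres and radians):
On the way:
1. the finishing tool from the path lies in the tray and the other is where it was, before the straightedge is swung (((x of wide_tool in the frame of tray_in between -0.06 and 0.06 m and y of wide_tool in the frame of tray_in between -0.065 and 0.065 m and z of wide_tool in the frame of tray_in below 0.012 m and angle between wide_tool's own z axis and vertical below 0.2 rad and linear speed of wide_tool below 0.02 m/s and distance of narrow_tool from where it was at the start of the episode below 0.03 m) or (x of narrow_tool in the frame of tray_in between -0.06 and 0.06 m and y of narrow_tool in the frame of tray_in between -0.065 and 0.065 m and z of narrow_tool in the frame of tray_in below 0.012 m and angle between narrow_tool's own z axis and vertical below 0.2 rad and linear speed of narrow_tool below 0.02 m/s and distance of wide_tool from where it was at the start of the episode below 0.03 m)) and angle between the x axis of straightedge and the y axis of jig, either way round above 0.9 rad), for 0.2 s.
At the end, for the whole second after the job is handed in: Straightedge flat, still, parallel to the fence within 0.03 rad, free end at most 4 mm short of home, notch within 6 mm of the pin's axis. The tool from the path lies flat in the tray (origin within 60 mm along, 65 mm across of its centre); the other moved under 30 mm (((x of wide_tool in the frame of tray_in between -0.06 and 0.06 m and y of wide_tool in the frame of tray_in between -0.065 and 0.065 m and z of wide_tool in the frame of tray_in below 0.012 m and angle between wide_tool's own z axis and vertical below 0.2 rad and linear speed of wide_tool below 0.02 m/s and distance of narrow_tool from where it was at the start of the episode below 0.03 m) or (x of narrow_tool in the frame of tray_in between -0.06 and 0.06 m and y of narrow_tool in the frame of tray_in between -0.065 and 0.065 m and z of narrow_tool in the frame of tray_in below 0.012 m and angle between narrow_tool's own z axis and vertical below 0.2 rad and linear speed of narrow_tool below 0.02 m/s and distance of wide_tool from where it was at the start of the episode below 0.03 m)) and angle between the x axis of straightedge and the y axis of jig, either way round below 0.03 rad and x of free_end in the frame of jig above 0.046 m and y of free_end in the frame of jig below 0 m and horizontal distance between straightedge and pin below 0.006 m and angle between straightedge's own z axis and vertical below 0.05 rad and z of straightedge in the frame of jig below 0.016 m and linear speed of straightedge below 0.01 m/s); the robot touches nothing.
It fails at once if the weight, bottle, book or pot is shifted more than 30 mm (distance of any of weight, ink, book, pot from where it was at the start of the episode above 0.03 m).
It fails at once if the bone folder is shifted more than 50 mm (distance of folder from where it was at the start of the episode above 0.05 m).
It fails at once if the lamp is struck with more than 12 N (contact force between anything else and lamp above 12 N).
It also fails if it takes over 58 s, if anything falls off the work surface, if the arm or the gripper's body presses on something with over 40 N, if the wrist force passes 120 N, or if a joint passes its speed limit or range.

## Working session

There is one attempt and no reset: what is moved stays moved. The work goes in short steps, Python scripts to look and compute and a shell command to move; the robot and the scene stay as the last step left them, time stands still between calls to the robot, and variables do not carry over. Pictures are saved under pics/ and viewed, at most 10 in all, crops included, and the job is handed in when it is done.

```bash
mkdir -p pics
cat > h.py <<'E'
import numpy as np, cv2
from station import r, capture, finder
def save(p,n): cv2.imwrite('pics/'+n, p['img'][:,:,::-1])
def ray(p,u,v,z):
    d=np.linalg.inv(p['R'])@np.array([(u-p['cx'])/p['fx'],(v-p['cy'])/p['fy'],1]); c=-np.array(p['R']).T@p['t']
    return c+d*(z-c[2])/d[2]
def proj(p,X):
    c=np.array(p['R'])@np.array(X)+p['t']; return p['fx']*c[0]/c[2]+p['cx'],p['fy']*c[1]/c[2]+p['cy']
E
python3 - <<'E'
from h import *
print(r.tcp_to_tips)
for n in ['scene','side']:
    p=capture(n); save(p,n+'1.png'); print(n,-np.array(p['R']).T@p['t'],p['fx'])
    np.savez(n+'.npz',**{k:p[k] for k in['img','R','t','fx','fy','cx','cy']})
    for q in ['jig','straightedge','wide_tool','narrow_tool','tray_in','folder','weight','ink','book','pot','lamp']:
        f=finder.search_frame(p,q)
        print(q,[(np.round(a['position'],3).tolist(),round(a['score'],2)) for a in f[:2]])
print(r.get_obs())
E
```

```text
0.008
scene [1.25092256 0.28361086 0.75432762] 385.78454291727473
jig [([0.614, 0.05, 0.012], 0.96)]
straightedge [([0.46, -0.075, 0.018], 0.82)]
wide_tool [([0.615, -0.036, 0.032], 0.83)]
narrow_tool [([0.668, -0.111, 0.03], 0.85)]
tray_in [([0.447, -0.328, 0.006], 0.57)]
folder [([0.463, -0.391, 0.008], 0.49)]
weight [([0.713, -0.021, 0.038], 0.62)]
ink [([0.708, -0.307, 0.042], 0.76)]
book [([0.454, 0.468, 0.029], 0.88)]
pot [([0.615, 0.05, 0.015], 0.69), ([0.609, 0.425, 0.046], 0.58)]
lamp [([0.64, 0.066, 0.155], 0.85)]
side [ 0.39503026 -0.9614998   1.03334299] 513.1319727091347
jig [([0.553, 0.002, 0.012], 0.58)]
straightedge [([0.462, -0.062, 0.014], 0.8), ([0.691, -0.323, 0.044], 0.58)]
wide_tool []
narrow_tool [([0.657, -0.127, 0.032], 0.93), ([0.455, -0.064, 0.018], 0.4)]
tray_in [([0.441, -0.336, 0.005], 0.98), ([0.591, 0.042, 0.152], 0.34)]
folder [([0.454, -0.39, 0.01], 0.91), ([0.657, -0.124, 0.03], 0.63)]
weight [([0.699, -0.036, 0.039], 0.7)]
ink [([0.69, -0.321, 0.047], 0.74)]
book [([0.434, 0.452, 0.029], 0.64)]
pot [([0.596, 0.431, 0.042], 0.79)]
lamp [([0.588, 0.042, 0.154], 0.57)]
{'t': 1.2, 'q': array([ 1.48158223e+01,  2.20425482e+01,  4.50616325e-01,  7.66337165e-04,
       -6.84110113e+01, -1.48157193e+01]), 'qvel': array([ 0.03008498, -0.08294705, -0.02811018,  0.13092275, -0.03210014,
        0.01713694]), 'joint_efforts': array([ 1.22068592e-03, -3.92092144e+01,  1.88622165e+01,  4.19070706e+00,
       -2.51729643e-04,  8.38493115e-07]), 'position': array([6.24967789e-01, 8.91762050e-06, 2.39291146e-01]), 'tcp_rot': array([ 1.79997337e+02, -1.44148533e-03, -8.99996150e+01]), 'force': array([ 0.20265686,  0.33709073, -0.29537675]), 'ft_torque': array([ 0.00578053, -0.02993828,  0.0309918 ]), 'grip_force': 0.0, 'finger_gap': 1.00340065216902}
```

View pics/scene1.png

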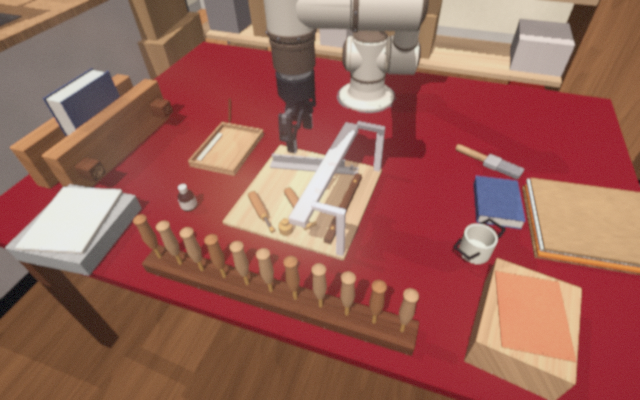

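View pics/side1.png

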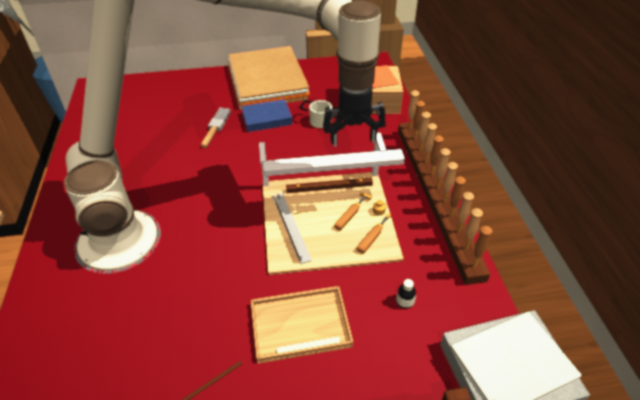

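Run:
```python
import cv2
a=cv2.imread('pics/side1.png')[145:280,250:430]; cv2.imwrite('pics/sc.png',cv2.resize(a,None,fx=4.4,fy=4.4,interpolation=cv2.INTER_CUBIC))
a=cv2.imread('pics/scene1.png')[115:255,215:395]; cv2.imwrite('pics/cc.png',cv2.resize(a,None,fx=4.2,fy=4.2,interpolation=cv2.INTER_CUBIC))
```

```text
(no output)
```

View pics/sc.png

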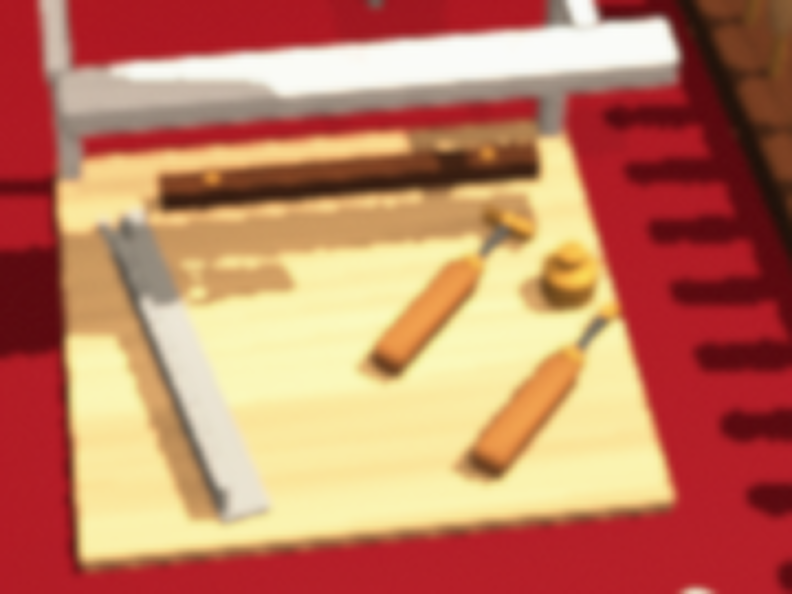

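View pics/cc.png

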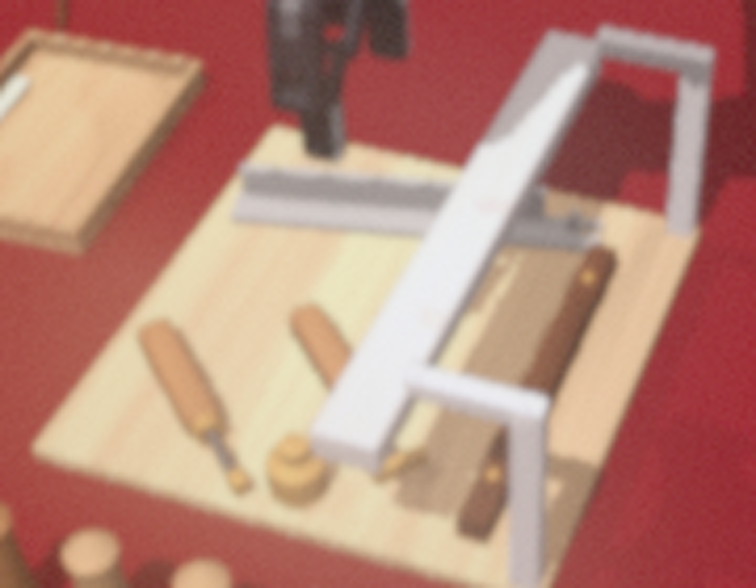

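The side crop shows the straightedge from about (120,225) to (245,510), the wide tool's handle butt at (390,360) and tip at (508,222), and the narrow tool's handle butt at (490,460) and tip at (608,312). The brass weight is at (570,275). The wide tool lies between the straightedge and the fence. The scene crop shows the same layout, with the wide tool's tip under the lamp end.

```bash
cat > m.py <<'E'
from h import *
from scipy.optimize import least_squares
S=dict(np.load('side.npz')); C=dict(np.load('scene.npz'))
s=lambda u,v:(u/4.4+250,v/4.4+145); c=lambda u,v:(u/4.2+215,v/4.2+115)
def W(q,P):
    a=q[2]; return np.array([q[0]+np.cos(a)*P[0]-np.sin(a)*P[1],q[1]+np.sin(a)*P[0]+np.cos(a)*P[1],P[2]])
def fit(obs,q0):
    f=lambda q:np.concatenate([np.subtract(proj(p,W(q,P)),uv) for p,uv,P in obs])
    o=least_squares(f,q0,loss='soft_l1'); return o.x,np.round(f(o.x),1)
z=.012
jo=[(S,s(80,564),(-.2,.17,z)),(S,s(674,500),(-.2,-.17,z)),(S,s(568,135),(.13,-.17,z)),(S,s(56,182),(.13,.17,z)),
(C,c(274,126),(-.2,.17,z)),(C,c(36,450),(-.2,-.17,z)),(C,c(698,235),(.13,.17,z)),
(S,s(162,190),(.069,.105,.032)),(S,s(538,158),(.069,-.145,.032))]
J,e=fit(jo,[.6,.03,np.pi/2]);
E
python3 - <<'E'
from m import *
print('jig',J[:2],np.degrees(J[2]),e)
pin=W(J,(.05,.13,z)); print('pin',pin)
so=[(S,s(270,508),(.24,.018,.017)),(S,s(225,522),(.24,-.012,.017)),(S,s(138,210),(-.02,.018,.017)),(S,s(100,228),(-.02,-.012,.017)),
(C,c(234,218),(.24,.018,.017)),(C,c(243,166),(.236,-.012,.042)),(C,c(598,245),(-.02,.018,.017))]
q,e=fit(so,[pin[0],pin[1],-1.5]); print('edge',q[:2],np.degrees(q[2]),e)
for n,b,t in [('wide',(390,358),(508,224)),('narrow',(490,455),(608,312))]:
    B=ray(S,*s(*b),.025);T=ray(S,*s(*t),.02);print(n,B,T,np.linalg.norm(B-T)); a=np.arctan2(*(T-B)[1::-1]); print('axis',np.degrees(a),'origin',B[:2]+.0475*np.array([np.cos(a),np.sin(a)]))
    for X in (B,T): print(' r from pin',np.linalg.norm(X[:2]-pin[:2]))
B=ray(C,*c(158,335),.025);T=ray(C,*c(238,480),.02);print('narrow/C',B,T)
print('wide butt/C',ray(C,*c(305,320),.025))
print('weight',ray(S,*s(570,250),.052))
lamp=[W(J,(x,y,.142))for x in(.018,.056)for y in(-.21,.16)];print('lamp',np.round(lamp,3))
for P in[(.018,-.21,.154),(.018,.16,.154)]:print(proj(C,W(J,P)),proj(S,W(J,P)))
E
```

```text
jig [0.56293717 0.01091216] 87.45747723766696 [-0.2 -1.9  0.1 -0.4 -1.3 -4.5  0.5 -5.8 -1.3 -0.4 -3.5 -1.2 -0.5 -2.3
 -0.3 -0.   1.6 -0.1]
pin [0.43528318 0.06662985 0.012     ]
edge [0.43260803 0.06547175] -79.0492417108248 [ 0.5 -0.9 -0.6 -0.8  0.1 -1.2 -1.4 -2.7 -2.7 -0.4 -2.1 -1.1 -0.8  0.2]
wide [ 0.58080753 -0.07538778  0.025     ] [0.67700868 0.02935147 0.02      ] 0.14230239066488498
axis 47.43307657860186 origin [ 0.61293895 -0.04040462]
 r from pin 0.20333800081586814
 r from pin 0.2445830947717718
narrow [ 0.62378871 -0.15831755  0.025     ] [ 0.72058301 -0.05566855  0.02      ] 0.14117702813928698
axis 46.68144818908073 origin [ 0.65637628 -0.12375889]
 r from pin 0.29348878130669076
 r from pin 0.3104076142946766
narrow/C [ 0.62305464 -0.15195661  0.025     ] [ 0.7139534  -0.05495502  0.02      ]
wide butt/C [ 0.58133695 -0.06753694  0.025     ]
weight [ 0.70045136 -0.03018132  0.052     ]
lamp [[0.774 0.02  0.142]
 [0.404 0.036 0.142]
 [0.775 0.058 0.142]
 [0.406 0.074 0.142]]
(np.float64(284.9125356801246), np.float64(217.2879019295801)) (np.float64(405.0045494040062), np.float64(158.05726904775776))
(np.float64(344.14450005432), np.float64(121.90927934960624)) (np.float64(264.0359357825574), np.float64(169.33729942630268))
```

Run:
```python
import cv2
a=cv2.imread('pics/side1.png')[275:375,235:365]; cv2.imwrite('pics/tray.png',cv2.resize(a,None,fx=5,fy=5,interpolation=cv2.INTER_CUBIC))
```

```text
(no output)
```

View pics/tray.png

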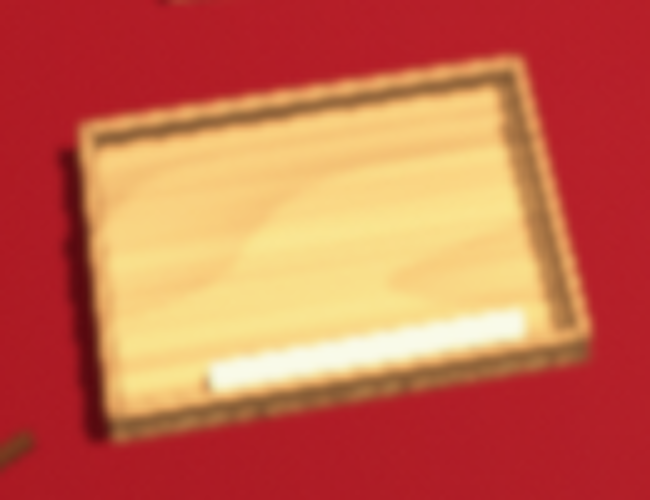

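The tray crop shows outer top corners at (80,125), (518,58), (590,335) and (110,420), with the folder along the near side. I'll refit with the occluded board corners left out.

```bash
cat >> m.py <<'E'
jo=[o for i,o in enumerate(jo) if i not in(2,3)]+[(S,s(678,62),(.018,-.21,.154)),(S,s(62,100),(.018,.16,.154)),(C,c(315,435),(.018,-.21,.154)),(C,c(552,35),(.018,.16,.154)),(C,c(614,255),(.089,.105,.032)),(C,c(458,528),(.069,-.145,.032))]
J,e=fit(jo,J); pin=W(J,(.05,.13,z))
t5=lambda u,v:(u/5+235,v/5+275)
T,eT=fit([(S,t5(82,125),(-.105,.075,.022)),(S,t5(518,57),(.105,.075,.022)),(S,t5(590,335),(.105,-.075,.022)),(S,t5(110,420),(-.105,-.075,.022))],[.44,-.33,0])
E
python3 - <<'E'
from m import *
print('jig',J,np.degrees(J[2]),e,'pin',pin)
print('tray',T,np.degrees(T[2]),eT)
print('folder',[ray(S,*t5(u,v),.01) for u,v in((210,380),(525,322))])
B=ray(S,*t5(0,0),0)
def tool(b,t): # two-view: butt/tip
    return b
for n,bs,bc in [('wide butt',s(390,358),c(305,320)),('nar butt',s(490,455),c(158,335)),('nar tip',s(612,310),c(238,484)),('wide tip',s(508,224),c(405,463))]:
    f=lambda X:np.concatenate([np.subtract(proj(S,X),bs),np.subtract(proj(C,X),bc)])
    o=least_squares(f,[.6,0,.02]);print(n,np.round(o.x,4),np.round(o.fun,1))
E
```

```text
jig [0.56343792 0.0163261  1.53244604] 87.8026904023585 [ 0.3 -3.4  0.1 -2.4 -0.2  0.2 -1.6 -0.1  1.  -2.1 -0.5 -1.2  1.1 -1.5
  0.4 -2.7 -0.1  0.5 -2.2 -0.4 -0.7 -1.1  1.3 -1.2 -0.8 -2.1] pin [0.43545055 0.07127365 0.012     ]
tray [ 0.44420644 -0.33743334  0.02400812] 1.3755636717671618 [-0.7 -0.   0.4 -0.4  0.4  0.2 -0.2 -0. ]
folder [array([ 0.3849655 , -0.39695601,  0.01      ]), array([ 0.52505417, -0.3917795 ,  0.01      ])]
wide butt [ 0.5802 -0.0702  0.0212] [-0.6 -0.5 -0.6  0.5]
nar butt [ 0.623  -0.1545  0.0223] [-0.7 -0.4 -0.7  0.5]
nar tip [ 0.7207 -0.0538  0.0221] [-1.  -0.6 -0.8  0.6]
wide tip [0.6744 0.033  0.0202] [-1.2 -0.9 -1.   0.8]
```

```bash
python3 -m inch '[[[0,0,-0.185,-0.6,-1.2,0,-1],[0,0,-0.185,-0.6,-1.2,0,-1],[0,0,-0.185,-0.5,-1.1,0,-1],[0,0,-0.185,-0.5,-1,0,-1],[0,0,0,0,0,-2,-1],[0,0,0,0,0,-2,-1],[0,0,0,0,0,-1,-1],[0,0,0,0,0,0,-1],[0,0,0,0,0,0,-1],[0,0,0,0,0,0,-1]]]' 30
python3 - <<'E'
from h import *
from scipy.spatial.transform import Rotation as Ro
o=r.get_obs(); p=capture('wrist'); save(p,'w1.png')
T=np.eye(4);T[:3,:3]=Ro.from_euler('xyz',o['tcp_rot'],degrees=True).as_matrix();T[:3,3]=o['position']
M=np.linalg.inv(T@p['T_tool_cam']); p['R'],p['t']=M[:3,:3],M[:3,3]
np.savez('w1.npz',**{k:p[k] for k in['img','R','t','fx','fy','cx','cy']})
print(o['position'],o['tcp_rot'],o['q'])
from m import W,J,pin
print('pred butt',proj(p,[.58,-.07,.023]),'tip',proj(p,[.6744,.033,.02]),'pin',proj(p,pin+[0,0,.02]))
print([ (k,finder.search_frame(p,k)[:1]) for k in('wide_tool','narrow_tool','weight')])
E
```

```text
t: 2.45
position: [0.6035, -0.0449, 0.1902]
tcp_rot: [-179.9, 0.1, -132.4]
force: [-0.7, 0.0, -0.9]
finger_gap: 0.999
grip_force: 0.0
[ 0.60345044 -0.04492064  0.1902078 ] [-1.79934412e+02  7.04059335e-02 -1.32391758e+02] [ 1.10604001e+01  2.22317106e+01 -6.63419540e+00  1.23028106e-02
 -6.10384762e+01 -5.34581462e+01]
pred butt (np.float64(324.18579925251316), np.float64(155.01471925254162)) tip (np.float64(323.7091006175012), np.float64(273.0584156215449)) pin (np.float64(521.771585525531), np.float64(162.75614486566718))
[('wide_tool', [{'position': [0.6195, -0.0327, 0.0319], 'score': 0.73}]), ('narrow_tool', [{'position': [0.6541, -0.1183, 0.0306], 'score': 0.64}]), ('weight', [{'position': [0.6954, -0.0279, 0.0369], 'score': 0.78}])]
```

View pics/w1.png

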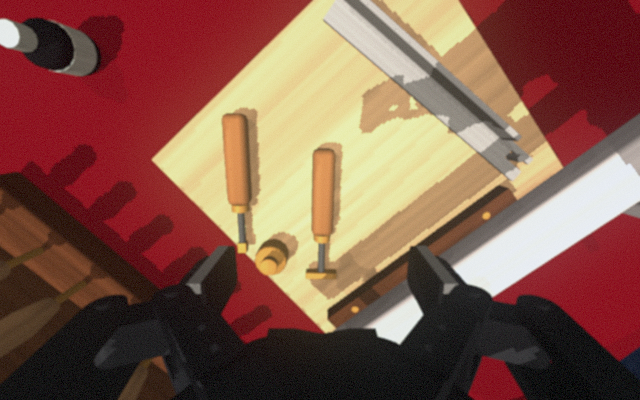

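The wrist view shows the wide tool's butt at (324,150) and its tip at (321,273), within 5 px of prediction, so I'm descending and gripping.

```bash
python3 -m inch '[[[0,0,0,0,0,-4,-1],[0,0,0,0,0,-4,-1],[0,0,0,0,0,-4,-1],[0,0,0,0,0,-2.5,-1],[0,0,0,0,0,-1.3,-1],[0,0,0,0,0,-0.9,-1],[0,0,0,0,0,0,1],[0,0,0,0,0,0,1],[0,0,0,0,0,0,1],[0,0,0,0,0,0,1]]]' 30
```

```text
t: 3.9
position: [0.6036, -0.0449, 0.0232]
tcp_rot: [-179.9, 0.1, -132.4]
force: [-1.1, 0.4, 2.8]
finger_gap: 0.274
grip_force: 30.8
```

```bash
python3 -m inch '[[[0,0,0,0,0,2.5,1],[0,0,0,0,0,2.5,1],[0,0,0,-2,-3.5,1,1],[0,0,0,-3,-4,2,1],[0,0,-0.161,-3,-4,2,1],[0,0,-0.161,-3,-4.2,0,1],[0,0,-0.161,-3,-4.2,0,1],[0,0,-0.161,-3,-4.1,0,1],[0,0,-0.162,-3,-4.1,0,1],[0,0,0,0,0,0,1]]]' 30
python3 - <<'E'
from h import *
for n in('side','scene'):
    p=capture(n); save(p,n+'2.png')
a=cv2.imread('pics/side2.png')[220:390,200:420]; cv2.imwrite('pics/s2.png',cv2.resize(a,None,fx=3.5,fy=3.5,interpolation=cv2.INTER_CUBIC))
E
```

```text
t: 5.15
position: [0.4005, -0.3278, 0.1222]
tcp_rot: [180.0, -0.0, -178.9]
force: [1.3, 0.5, -0.3]
finger_gap: 0.276
grip_force: 30.4
```

View pics/s2.png

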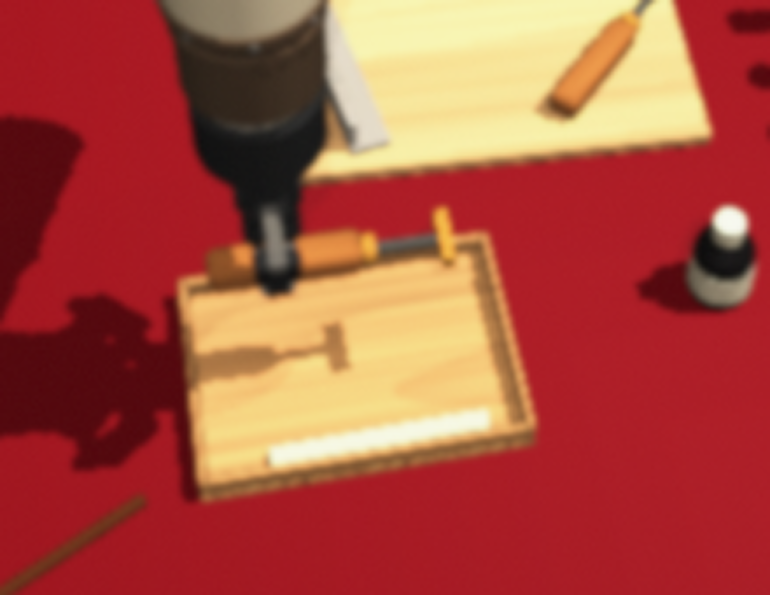

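The tool hangs level over the tray, handle at about (290,255) in the crop and tip at (445,235), so I'm lowering it.

```bash
python3 -m inch '[[[0,0,0,0.6,0,-4,1],[0,0,0,0,0,-3.5,1],[0,0,0,0,0,-1.8,1],[0,0,0,0,0,-1.2,1],[0,0,0,0,0,0,1],[0,0,0,0,0,0,0.1],[0,0,0,0,0,0,0.1],[0,0,0,0,0,0,0.1],[0,0,0,0,0,1,0.1],[0,0,0,0,0,3,0.1]]]' 30
python3 -m inch '[[[0,0,0,0,0,4,1],[0,0,0,0,2,4,1],[0,0,0,0,2,4,1],[0,0,0,0,0,2,1],[0,0,0,0,0,0,1],[0,0,0,0,0,0,1],[0,0,0,0,0,0,1],[0,0,0,0,0,0,1],[0,0,0,0,0,0,1],[0,0,0,0,0,0,1]]]'
python3 - <<'E'
from h import *
from scipy.spatial.transform import Rotation as Ro
p=capture('side'); save(p,'side3.png'); np.savez('side3.npz',**{k:p[k] for k in['img','R','t','fx','fy','cx','cy']})
print(finder.search_frame(p,'wide_tool')[:2])
o=r.get_obs(); print(o['position'],o['q'])
a=p['img'][120:380,210:430,::-1]; cv2.imwrite('pics/s3.png',cv2.resize(a,None,fx=2.3,fy=2.3,interpolation=cv2.INTER_CUBIC))
E
```

```text
t: 6.5
position: [0.408, -0.3256, 0.0571]
tcp_rot: [179.9, -0.2, -178.6]
force: [1.3, -0.3, -0.0]
finger_gap: 0.455
grip_force: 0.0
t: 7.75
position: [0.4089, -0.286, 0.1971]
tcp_rot: [180.0, -0.0, -178.6]
force: [-0.7, 0.1, -0.7]
finger_gap: 0.002
grip_force: 0.0
[{'position': [0.4276, -0.3332, 0.0277], 'score': 0.6}]
[ 0.40899495 -0.28599734  0.19722591] [-1.62893350e+01  1.19448561e+01 -2.05082328e+01 -3.51311664e-04
 -5.75566362e+01 -7.22930165e+01]
```

View pics/s3.png

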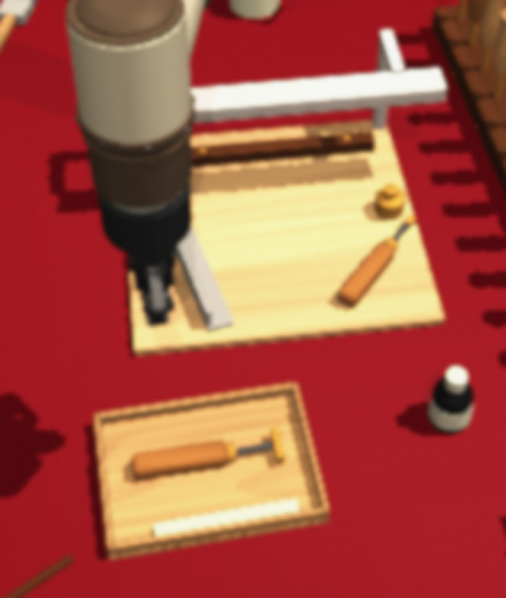

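The tool lies flat in the tray, handle around (180,460) and tip (277,445), clear of the folder at (225,517). Next I'll plan the swing.

```bash
cat > plan.py <<'E'
from m import *
from scipy.spatial.transform import Rotation as Ro
def pose(phi,th,rad,gap=0.,zc=.030):
    """edge heading phi, lean th, push radius, standoff -> TCP pos, rot"""
    a=np.radians(phi);t=np.radians(th)
    ex=np.array([np.cos(a),np.sin(a),0]);pu=np.array([-np.sin(a),np.cos(a),0]);k=np.array([0,0,1.])
    u=-np.sin(t)*pu+np.cos(t)*k; n=np.cos(t)*pu+np.sin(t)*k
    c=np.r_[PIN[:2],0]+rad*ex-(.012+gap)*pu+zc*k
    P=c-.011*n+.008*u
    return P,Ro.from_matrix(np.c_[-n,np.cross(-u,-n),-u])
def rows(seq,cur):
    p,R=cur
    for q in seq:
        P,Q=pose(*q); w=(Q*R.inv()).as_rotvec(); d=(P-p)*100
        w=np.round(w,3);d=np.round(d,2); print([*w.tolist(),*d.tolist(),1]); R=Ro.from_rotvec(w)*R; p=p+d/100
def cur():
    o=r.get_obs(); return o['position'],Ro.from_euler('xyz',o['tcp_rot'],degrees=True)
PIN=np.array([.4345,.0690])
E
python3 - <<'E'
from plan import *
w=dict(np.load('w1.npz'))
for P in[(-.2,-.17,.012),(.069,-.145,.032),(.069,.105,.032),(.05,.13,.032),(.13,.17,.012),(.018,.16,.154)]: print(P,np.round(proj(w,W(J,P))))
E_=[.4326,.0655,np.radians(-79.05)]
for P in[(.24,.018,.017),(-.02,.018,.017),(-.02,-.012,.017),(.021,-.009,.042)]: print(P,np.round(proj(w,W(E_,P))))
c=cur();print(c[0]); q=capture('wrist'); print(q['T_tool_cam'][:3,3])
save(q,'w3.png')
for z in(-79,-2.2): print(pose(z,10 if z<-9 else 38,.13)[0])
E
python3 - <<'E'
import cv2
a=cv2.imread('pics/w1.png')[0:330,130:640]; cv2.imwrite('pics/w1c.png',cv2.resize(a,(790,511),interpolation=cv2.INTER_CUBIC))
E
```

```text
(-0.2, -0.17, 0.012) [152. 163.]
(0.069, -0.145, 0.032) [327. 322.]
(0.069, 0.105, 0.032) [510. 192.]
(0.05, 0.13, 0.032) [522. 163.]
(0.13, 0.17, 0.012) [577. 192.]
(0.018, 0.16, 0.154) [684. 116.]
(0.24, 0.018, 0.017) [321.  18.]
(-0.02, 0.018, 0.017) [512. 179.]
(-0.02, -0.012, 0.017) [533. 157.]
(0.021, -0.009, 0.042) [520. 137.]
[ 0.40899495 -0.28599734  0.19722591]
[ 0.06638758 -0.00150117 -0.1347177 ]
[ 0.43552813 -0.06323332  0.03596833]
[0.5634217  0.03843504 0.02953181]
```

View pics/w1c.png

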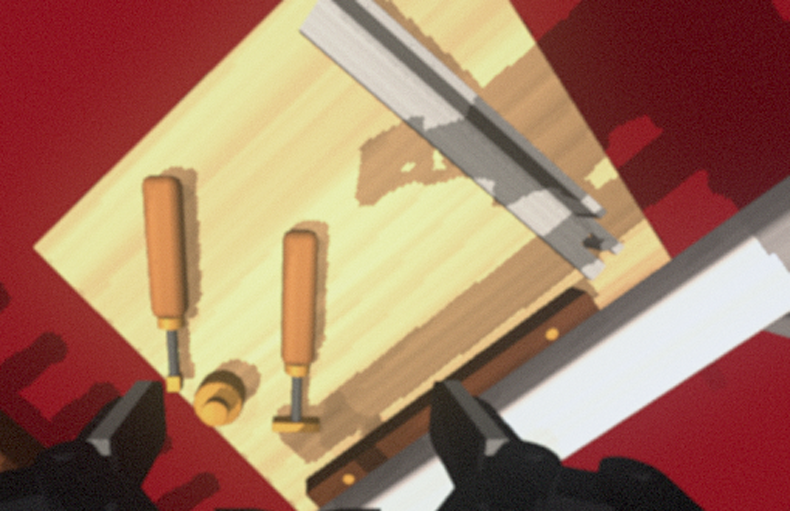

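The crop shows the board corner at (35,245), the fence's working-face top ends at (307,483) and (573,290), the pin at (598,240) in the notch, and the edge's corners at (302,30) and (592,277). I'm refitting with these points.

Run:
```python
from plan import *
w=dict(np.load('w1.npz')); v=lambda a,b:(a/1.549+130,b/1.549)
j2=[(w,v(35,245),(-.2,-.17,.012)),(w,v(307,483),(.069,-.145,.032)),(w,v(573,290),(.069,.105,.032)),(w,v(598,238),(.05,.13,.032))]
Jn,e=fit(j2,J);print('wrist only',Jn[:2],np.degrees(Jn[2]),e,W(Jn,(.05,.13,0)))
Jn,e=fit(jo+j2,J);print('all',Jn[:2],np.degrees(Jn[2]),W(Jn,(.05,.13,0)))
so=[(S,s(270,508),(.24,.018,.017)),(S,s(138,210),(-.02,.018,.017)),(C,c(234,218),(.24,.018,.017)),(C,c(598,245),(-.02,.018,.017)),
(w,v(302,30),(.24,.018,.017)),(w,v(592,277),(-.02,.018,.017)),(w,v(621,248),(-.02,-.012,.017))]
q,e=fit(so,[.433,.066,-1.38]);print('edge',q[:2],np.degrees(q[2]),e)
```

```text
wrist only [0.56267111 0.00708251] 88.38150868118106 [-6.8  0.2 -4.3  5.6  5.8 -3.3  1.3  0.6] [0.43413518 0.06073432 0.        ]
all [0.56134619 0.01199709] 87.95131316088184 [0.43321672 0.06661247 0.        ]
edge [0.43365758 0.06786349] -79.63066607174942 [-0.1 -1.4  0.5 -1.8 -2.  -0.6 -0.2  0.7 -1.5 -0.6  0.2  2.8  2.4 -0.4]
```

```bash
sed -i 's/^PIN=.*/PIN=np.array([.4335,.0670])/' plan.py
python3 - <<'E'
from plan import *
P,Q=pose(-79.6,10,.135,.03); c=cur(); print(c[0],P,(Q*c[1].inv()).as_rotvec())
E
```

```text
[ 0.40899506 -0.28596235  0.1972878 ] [ 0.4045388  -0.07557027  0.03596833] [ 0.01797516 -0.17381101  0.15630988]
```

```bash
python3 -m inch '[[[0.009,-0.087,0.078,-0.2,5.3,0,1],[0.009,-0.087,0.078,-0.2,5.3,0,1],[0,0,0,0,5.2,0,1],[0,0,0,0,5.2,0,1],[0,0,0,0,0,-5,1],[0,0,0,0,0,-5,1],[0,0,0,0,0,-4,1],[0,0,0,0,0,-2.1,1],[0,0,0,0,0,0,1],[0,0,0,0,0,0,1]]]' 30
python3 - <<'E'
from plan import *
c=cur();print(c[0],r.get_obs()['q'])
ph=np.linspace(-79.6,-70,7)
rows([(-79.6,10,.135,g) for g in(.02,.01,.003)]+[(f,10+ (f+79.6)*.36,.135-(f+79.6)*1e-4,0) for f in ph],c)
E
```

```text
t: 9.15
position: [0.4059, -0.0758, 0.0371]
tcp_rot: [-180.0, 10.1, -169.6]
force: [-0.2, -0.1, -0.0]
finger_gap: 0.002
grip_force: 0.0
[ 0.40586065 -0.07580583  0.03712054] [ 12.46131323  15.53921109 -50.09885943   1.4860404  -14.25920531
 -93.46696623]
[-0.0, 0.002, -0.0, 0.85, 0.2, -0.12, 1]
[-0.0, -0.0, -0.0, 0.98, 0.18, 0.0, 1]
[-0.0, -0.0, -0.0, 0.69, 0.13, 0.0, 1]
[-0.0, -0.0, -0.0, 0.3, 0.06, 0.0, 1]
[0.002, -0.01, 0.028, 0.37, 0.02, -0.01, 1]
[0.002, -0.01, 0.028, 0.38, 0.03, -0.01, 1]
[0.002, -0.009, 0.028, 0.37, 0.04, -0.01, 1]
[0.003, -0.01, 0.028, 0.37, 0.05, -0.01, 1]
[0.003, -0.01, 0.028, 0.36, 0.06, -0.02, 1]
[0.004, -0.009, 0.028, 0.37, 0.07, -0.01, 1]
```

```bash
python3 -m inch '[[[0,0,0,0.9,0.2,-0.1,1],[0,0,0,1,0.2,0,1],[0,0,0,0.7,0.1,0,1],[0,0,0,0.3,0.1,0,1],[0,0,0.028,0.4,0,0,1],[0,0,0.028,0.4,0,0,1],[0,0,0.028,0.4,0.1,0,1],[0,0,0.028,0.4,0,0,1],[0,0,0.028,0.4,0.1,0,1],[0,0,0.028,0.4,0.1,0,1]]]' 30
python3 - <<'E'
from plan import *
c=cur();print(c[0],r.get_obs()['q'])
ph=np.linspace(-70,-46,11)[1:]
rows([(f,10,.1335-(f+70)*1e-4,0) for f in ph],c)
E
```

```text
t: 10.4
position: [0.4557, -0.0674, 0.0343]
tcp_rot: [179.9, 9.7, -160.0]
force: [-1.9, -1.0, -1.0]
finger_gap: -0.001
grip_force: 1.3
[ 0.45574287 -0.0674487   0.03433447] [ 10.70903268  19.59776906 -40.68822518  -4.75523497 -20.19107984
 -76.3862504 ]
[0.0, -0.005, 0.042, 0.61, 0.2, 0.16, 1]
[0.0, 0.0, 0.042, 0.55, 0.15, 0.0, 1]
[0.0, 0.0, 0.042, 0.53, 0.18, 0.0, 1]
[0.0, 0.0, 0.042, 0.53, 0.19, 0.0, 1]
[0.0, 0.0, 0.041, 0.51, 0.22, 0.0, 1]
[0.0, 0.0, 0.042, 0.51, 0.24, 0.0, 1]
[0.0, 0.0, 0.042, 0.49, 0.26, 0.0, 1]
[0.0, 0.0, 0.042, 0.48, 0.28, 0.0, 1]
[0.0, 0.0, 0.042, 0.47, 0.3, 0.0, 1]
[0.0, 0.0, 0.042, 0.46, 0.31, 0.0, 1]
```

```bash
python3 -m inch '[[[0,-0.005,0.042,0.6,0.2,0.1,1],[0,0,0.042,0.55,0.15,0,1],[0,0,0.042,0.55,0.2,0,1],[0,0,0.042,0.5,0.2,0,1],[0,0,0.042,0.5,0.2,0,1],[0,0,0.042,0.5,0.25,0,1],[0,0,0.042,0.5,0.25,0,1],[0,0,0.042,0.5,0.3,0,1],[0,0,0.042,0.45,0.3,0,1],[0,0,0.042,0.45,0.3,0,1]]]' 30
python3 - <<'E'
from plan import *
c=cur();print(c[0],r.get_obs()['q'])
ph=np.linspace(-46,-26,11)[1:]
rows([(f,10+(f+46)*.7,.131-(f+46)*1e-4,0) for f in ph],c)
p=capture('scene'); save(p,'c4.png'); print(finder.search_frame(p,'straightedge')[:1])
E
```

```text
t: 11.65
position: [0.5079, -0.0441, 0.0356]
tcp_rot: [-180.0, 10.1, -135.9]
force: [-1.0, -3.6, -0.7]
finger_gap: -0.001
grip_force: 1.3
[ 0.50792251 -0.04405299  0.0356214 ] [  9.52209761  23.54134455 -29.70531926 -11.91115156 -28.89127629
 -45.34997266]
[0.016, -0.015, 0.033, 0.27, 0.27, 0.0, 1]
[0.018, -0.017, 0.035, 0.35, 0.28, -0.03, 1]
[0.018, -0.016, 0.034, 0.34, 0.29, -0.03, 1]
[0.019, -0.015, 0.035, 0.33, 0.3, -0.03, 1]
[0.02, -0.015, 0.035, 0.32, 0.31, -0.03, 1]
[0.02, -0.014, 0.035, 0.31, 0.33, -0.03, 1]
[0.02, -0.013, 0.035, 0.3, 0.33, -0.03, 1]
[0.021, -0.013, 0.035, 0.29, 0.35, -0.03, 1]
[0.021, -0.012, 0.035, 0.27, 0.35, -0.04, 1]
[0.022, -0.011, 0.035, 0.26, 0.37, -0.03, 1]
[{'position': [0.5447, -0.0458, 0.0168], 'score': 0.59}]
```

```bash
python3 -m inch '[[[0.016,-0.015,0.033,0.3,0.27,0,1],[0.018,-0.017,0.035,0.35,0.28,0,1],[0.018,-0.016,0.035,0.35,0.29,0,1],[0.019,-0.015,0.035,0.33,0.3,0,1],[0.02,-0.015,0.035,0.32,0.3,0,1],[0.02,-0.014,0.035,0.3,0.33,-0.05,1],[0.02,-0.013,0.035,0.3,0.33,-0.05,1],[0.02,-0.013,0.035,0.3,0.35,-0.05,1],[0.021,-0.012,0.035,0.27,0.35,-0.05,1],[0.022,-0.011,0.035,0.25,0.37,-0.05,1]]]' 30
python3 - <<'E'
from plan import *
c=cur();print(c[0],r.get_obs()['q'],pose(-26,24,.129)[0])
ph=np.linspace(-26,-11,11)[1:]
rows([(f,24+(f+26)*.95,.129-(f+26)*1e-4,0) for f in ph],c)
p=capture('scene'); print(finder.search_frame(p,'straightedge')[:1])
E
```

```text
t: 13.0
position: [0.5392, -0.0129, 0.0338]
tcp_rot: [-179.8, 24.0, -115.9]
force: [-1.7, -4.7, 3.0]
finger_gap: 0.001
grip_force: 2.7
[ 0.53924895 -0.01288156  0.03384803] [  1.3420109   26.83923977 -18.71662682 -35.55748636 -38.33608471
  -0.1984176 ] [ 0.53835237 -0.01229197  0.03283426]
[0.023, -0.008, 0.026, 0.1, 0.34, -0.13, 1]
[0.023, -0.01, 0.026, 0.18, 0.28, -0.04, 1]
[0.023, -0.009, 0.026, 0.17, 0.29, -0.03, 1]
[0.023, -0.009, 0.026, 0.17, 0.29, -0.03, 1]
[0.024, -0.009, 0.027, 0.16, 0.3, -0.04, 1]
[0.023, -0.007, 0.026, 0.15, 0.3, -0.03, 1]
[0.024, -0.007, 0.026, 0.14, 0.3, -0.04, 1]
[0.024, -0.006, 0.026, 0.14, 0.31, -0.03, 1]
[0.025, -0.006, 0.026, 0.12, 0.32, -0.03, 1]
[0.024, -0.005, 0.026, 0.12, 0.31, -0.04, 1]
[{'position': [0.4922, 0.0422, 0.0162], 'score': 0.68}]
```

```bash
python3 -m inch '[[[0.023,-0.008,0.026,0.1,0.32,0,1],[0.023,-0.01,0.026,0.18,0.28,0,1],[0.023,-0.009,0.026,0.17,0.29,-0.03,1],[0.023,-0.009,0.026,0.17,0.29,-0.03,1],[0.024,-0.009,0.027,0.16,0.3,-0.04,1],[0.023,-0.007,0.026,0.15,0.3,-0.03,1],[0.024,-0.007,0.026,0.14,0.3,-0.04,1],[0.024,-0.006,0.026,0.14,0.31,-0.03,1],[0.025,-0.006,0.026,0.12,0.32,-0.03,1],[0.024,-0.005,0.026,0.12,0.31,-0.04,1]]]' 30
python3 - <<'E'
from plan import *
c=cur();print(c[0],r.get_obs()['q'],pose(-11,38,.1275)[0])
ph=np.linspace(-11,-3.5,11)[1:]
rows([(f,38,.1275,0) for f in ph],c)
p=capture('scene'); a=p['img'][90:240,230:400,::-1]; cv2.imwrite('pics/c5.png',cv2.resize(a,None,fx=4,fy=4,interpolation=cv2.INTER_CUBIC)); print(finder.search_frame(p,'straightedge')[:1])
E
```

```text
t: 14.35
position: [0.5555, 0.0174, 0.0313]
tcp_rot: [-179.8, 38.2, -101.0]
force: [1.8, -4.7, 0.8]
finger_gap: -0.003
grip_force: 2.0
[0.55546943 0.01735702 0.03132406] [ -5.82098342  32.95529337  -9.99151692 -49.01100973 -54.67689898
  26.93436543] [0.55377401 0.01754867 0.02953181]
[-0.003, 0.003, 0.015, -0.11, 0.18, -0.18, 1]
[-0.0, -0.0, 0.013, 0.07, 0.16, 0.0, 1]
[-0.0, -0.0, 0.013, 0.06, 0.16, 0.0, 1]
[-0.0, -0.0, 0.013, 0.05, 0.16, 0.0, 1]
[-0.0, -0.0, 0.013, 0.06, 0.16, 0.0, 1]
[-0.0, -0.0, 0.013, 0.05, 0.16, 0.0, 1]
[-0.0, -0.0, 0.013, 0.05, 0.16, 0.0, 1]
[-0.0, -0.0, 0.013, 0.05, 0.16, 0.0, 1]
[-0.0, -0.0, 0.014, 0.05, 0.17, 0.0, 1]
[-0.0, -0.0, 0.013, 0.04, 0.16, 0.0, 1]
[{'position': [0.5258, 0.0493, 0.0146], 'score': 0.84}]
```

View pics/c5.png

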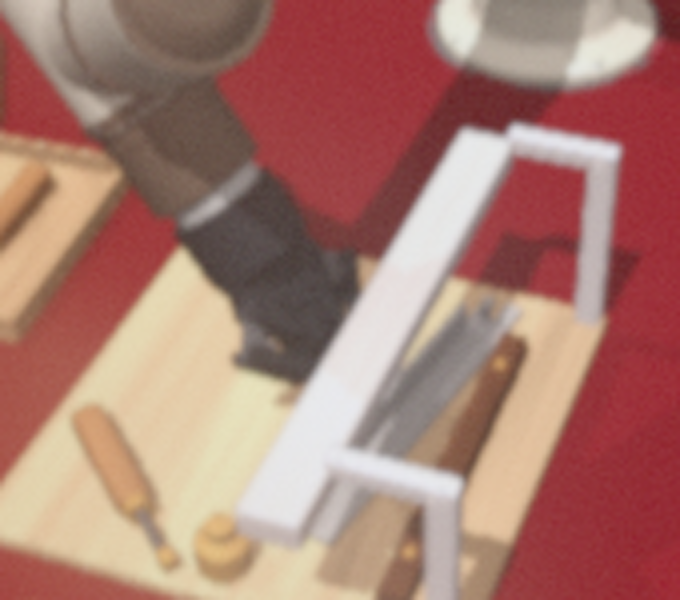

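The edge (from about (485,305) to (330,530)) has its notch on the pin and is some 10° short of the fence; the gripper is clear of the lamp. Ten pictures viewed, so from here I work by numbers.

```bash
python3 -m inch '[[[0,0,0.015,0,0.18,-0.05,1],[0,0,0.013,0.05,0.16,0,1],[0,0,0.013,0.05,0.16,0,1],[0,0,0.013,0.05,0.16,0,1],[0,0,0.013,0.05,0.16,0,1],[0,0,0.013,0,0.16,0,1],[0,0,0.013,0,0.16,0,1],[0,0,0.013,0,0.16,0,1],[0,0,0.013,0,0.16,0,1],[0,0,0.013,0,0.16,0,1]]]' 30
python3 -m inch '[[[0,0,0.004,0,0.1,0,1],[0,0,0.004,0,0.1,0,1],[0,0,0.004,0,0.05,0,1],[0,0,0,0,0,0,1],[0,0,0,0,0,0,1],[0,0,0,0,0,0,1],[0,0,0,0,0,0,1],[0,0,0,0,0,0,1],[0,0,0,0,0,0,1],[0,0,0,0,0,0,1]]]'
python3 - <<'E'
from plan import *
print(pose(-2.1,38,.1275)[0],r.get_obs()['q'])
E
```

```text
t: 15.7
position: [0.5566, 0.0345, 0.0307]
tcp_rot: [-180.0, 38.3, -93.5]
force: [3.4, -4.1, 0.2]
finger_gap: 0.003
grip_force: 2.0
t: 16.95
position: [0.5562, 0.0371, 0.0306]
tcp_rot: [179.9, 38.3, -92.8]
force: [2.2, -3.8, 1.1]
finger_gap: -0.002
grip_force: 1.7
[0.55997653 0.03675171 0.02953181] [ -3.35807891  34.42924947  -7.60597335 -46.54377876 -58.63835173
  29.49774175]
```

```bash
python3 -m inch '[[[0,0,0.003,0,0.05,0,1],[0,0,0.003,0,0.05,0,1],[0,0,0.003,0,0.05,0,1],[0,0,0,0,0.05,0,1],[0,0,0,0,0,0,1],[0,0,0,0,0,0,1],[0,0,0,0,0,0,1],[0,0,0,0,0,0,1],[0,0,0,0,0,0,1],[0,0,0,0,0,0,1]]]'
python3 -m inch '[[[0,0,0,0,0.05,0,1],[0,0,0,0,0.05,0,1],[0,0,0,0,0.05,0,1],[0,0,0,0,0,0,1],[0,0,0,0,0,0,1],[0,0,0,0,0,0,1],[0,0,0,0,0,0,1],[0,0,0,0,0,0,1],[0,0,0,0,0,0,1],[0,0,0,0,0,0,1]]]'
```

```text
t: 18.2
position: [0.5563, 0.0391, 0.0306]
tcp_rot: [180.0, 38.3, -92.3]
force: [3.5, -3.7, -0.1]
finger_gap: 0.002
grip_force: 1.9
t: 19.45
position: [0.5563, 0.0405, 0.0306]
tcp_rot: [180.0, 38.3, -92.3]
force: [2.9, -4.0, 0.3]
finger_gap: -0.002
grip_force: 1.9
```

```bash
cat > prof.py <<'E'
from plan import *
J=[.56135,.0120,np.radians(87.95)]
p=capture('scene'); save(p,'c_%.2f.png'%r.get_obs()['t'])
g=cv2.GaussianBlur(p['img'],(3,3),0).astype(np.float32)
for y in(.15,.12,.09,.06,.03,0,-.03,-.06,-.09):
    L=[]
    for x in np.arange(.035,.0951,.005):
        u,v=proj(p,W(J,(x,y,.017))); a=cv2.getRectSubPix(g,(1,1),(float(u),float(v)))[0,0]; L.append('%3d,%3d'%(a[0],a[2]))
    print(y,' '.join(L))
E
python3 prof.py
```

```text
0.15 177,125 167,129 161,130 165,124 167,126 170,142 189,163 209,166 223,166 227,168 226,167 226,161 222,156
0.12 148,128 132,121 141,130 146,136 148,137 158,147 170,151 168,128 176,117 181,119 193,132 217,152 221,154
0.09 147,128 126,115 127,117 135,125 139,129 152,140 165,142 164,106 173, 89 152, 78 124, 67 148, 93 198,135
0.06 147,129 125,114 126,116 135,125 139,128 152,140 164,142 146, 99 131, 70 124, 66 116, 64 143, 89 198,134
0.03 133,120 123,112 126,116 136,126 138,128 148,136 161,138 148, 97 136, 74 126, 68 114, 63 142, 89 200,136
0 139,121 125,113 126,115 136,124 138,127 147,135 154,130 141, 91 132, 72 128, 69 121, 68 147, 93 204,140
-0.03 220,222 218,221 216,219 218,220 218,221 219,221 218,220 218,217 218,218 217,216 203,198 175,144 203,141
-0.06 158,138 142,127 141,125 147,133 149,135 155,140 159,140 150,122 173,152 190,176 191,178 187,172 176,152
-0.09 167,124 142,118 137,119 145,128 147,131 155,139 165,140 161,107 166, 93 155, 98 169,141 188,173 191,177
```

```bash
python3 -m inch '[[[0,0,0,0,0.05,0,1],[0,0,0,0,0.05,0,1],[0,0,0,0,0.05,0,1],[0,0,0,0,0.05,0,1],[0,0,0,0,0,0,1],[0,0,0,0,0,0,1],[0,0,0,0,0,0,1],[0,0,0,0,0,0,1],[0,0,0,0,0,0,1],[0,0,0,0,0,0,1]]]'
python3 prof.py | grep -v '^-0.03'; python3 -c "
from h import *
o=r.get_obs();print(o['position'],o['force'],o['ft_torque'])"
```

```text
t: 20.75
position: [0.5564, 0.0408, 0.0307]
tcp_rot: [-180.0, 38.2, -92.3]
force: [2.4, -9.9, 1.9]
finger_gap: 0.003
grip_force: 4.5
0.15 177,124 167,128 161,129 166,124 168,127 170,143 190,163 209,165 223,166 227,168 227,167 226,162 223,156
0.12 149,129 134,123 141,131 146,136 149,139 158,146 170,150 168,128 175,116 180,118 193,131 216,151 221,154
0.09 147,131 125,115 126,116 135,125 139,128 151,139 166,143 165,107 174, 89 153, 78 124, 68 148, 93 198,133
0.06 149,130 126,115 127,116 135,125 140,130 153,141 164,142 146, 99 133, 72 125, 66 116, 64 144, 90 199,135
0.03 133,118 122,111 126,116 135,125 138,127 148,136 161,138 147, 95 135, 72 127, 68 115, 63 142, 89 200,136
0 139,121 125,113 126,115 135,125 138,127 147,134 155,130 141, 93 131, 71 128, 68 120, 67 148, 93 205,140
-0.06 158,138 143,128 141,126 148,133 150,136 154,140 159,140 150,122 173,153 190,177 192,178 187,173 176,153
-0.09 167,123 141,116 138,119 146,128 147,131 156,140 166,140 160,106 165, 92 154, 98 169,142 188,173 192,177
[0.55636614 0.04083671 0.03069042] [ 2.19341952 -9.4187261   2.19399338] [-2.85053855 -0.39581046 -0.43312708]
```

Force jumped from 4 to 10 N while the TCP stopped, and the profiles show steel up to the fence all along, so the edge is home. I'm backing off.

```bash
python3 -m inch '[[[0,0,0,0,-0.5,0,1],[0,0,0,0,-1,0,1],[0,0,0,0,-2,1,1],[0,0,0,0,-3,2,1],[0,0,0,0,-3,4,1],[0,0,0,0,-3,4,1],[0,0,0,0,-2,4,1],[0,0,0,0,0,3,1],[0,0,0,0,0,0,1],[0,0,0,0,0,0,1]]]'
python3 prof.py | grep -v '^-0.03'
python3 - <<'E'
from plan import *
o=r.get_obs();print(o['position'],o['force'])
for n in('side','scene'):
    p=capture(n)
    for k in('wide_tool','narrow_tool','straightedge','weight','ink','folder','pot','book'): print(n,k,[(np.round(a['position'],3).tolist(),round(a['score'],2)) for a in finder.search_frame(p,k)[:1]])
    if n=='side': save(p,'side6.png')
    # far end, seen from the side camera: profile along jig x at the free end
    if n=='side':
        J=[.56135,.0120,np.radians(87.95)];g=cv2.GaussianBlur(p['img'],(3,3),0).astype(np.float32)
        for y in(.13,.1,.05,0,-.05,-.09,-.105):
            print(y,' '.join('%3d,%3d'%tuple(cv2.getRectSubPix(g,(1,1),tuple(map(float,proj(p,W(J,(x,y,.017))))))[0,0][[0,2]]) for x in np.arange(.02,.091,.005)))
E
```

```text
t: 22.05
position: [0.5554, -0.1025, 0.2101]
tcp_rot: [179.8, 38.3, -92.4]
force: [0.7, 0.3, -1.0]
finger_gap: -0.0
grip_force: 0.0
0.15 183,131 173,133 166,134 170,129 173,132 175,148 195,168 214,170 227,171 232,173 231,172 230,166 227,161
0.12 155,134 139,127 147,136 152,140 154,142 164,151 175,154 172,132 180,120 185,124 197,136 221,156 225,158
0.09 153,134 132,120 133,121 140,130 145,134 158,145 170,146 169,110 178, 93 158, 82 129, 72 153, 97 202,137
0.06 154,135 131,118 133,121 142,130 145,133 158,145 169,146 151,102 137, 75 130, 71 122, 69 149, 94 203,138
0.03 152,131 130,118 132,120 141,129 143,131 152,140 166,142 152,100 141, 77 132, 72 121, 68 147, 94 205,141
0 148,126 132,117 133,119 141,129 143,131 153,140 163,139 147, 97 136, 74 134, 72 126, 71 152, 96 209,144
-0.06 163,141 149,132 148,131 153,138 156,140 159,144 163,142 156,126 178,157 195,180 196,182 191,177 181,157
-0.09 172,129 148,121 145,124 152,134 153,136 161,143 171,144 166,110 170, 98 161,103 174,147 193,177 196,181
[ 0.55529234 -0.10232041  0.20955897] [ 0.17462951 -0.27667708 -0.45699599]
side wide_tool [([0.4
[... 881 characters left out ...]
  60, 51  37, 31  26, 19  27, 17  36, 22  51, 33  65, 44  74, 52  78, 56  78, 56
-0.09 218,116 189, 94 159, 85 129, 83 107, 83 100, 83  98, 83  98, 84  99, 83  90, 73  76, 56  71, 50  73, 52  76, 55  77, 56
-0.105 210,109 187, 90 167, 85 149, 86 138, 88 134, 89 133, 90 136, 92 131, 92 113, 81  87, 60  69, 41  70, 42  74, 49  75, 53
scene wide_tool [([0.446, -0.316, 0.019], 0.8)]
scene narrow_tool [([0.668, -0.111, 0.031], 0.83)]
scene straightedge [([0.545, 0.063, 0.017], 0.88)]
scene weight [([0.705, -0.308, 0.043], 0.21)]
scene ink [([0.705, -0.305, 0.041], 0.79)]
scene folder [([0.46, -0.393, 0.007], 0.6)]
scene pot [([0.61, 0.425, 0.047], 0.73)]
scene book [([0.454, 0.468, 0.027], 0.89)]
```

Run:
```python
from plan import *
J=[.56135,.0120,np.radians(87.95)]
for n in('side','scene'):
    p=capture(n); g=p['img'].astype(np.float32)
    for x in(.055,.062):
      for ys in(np.arange(.135,.166,.003),np.arange(-.095,-.131,-.003)):
        print(n,x,' '.join('%d:%d,%d'%(round(y*1000),*cv2.getRectSubPix(g,(1,1),tuple(map(float,proj(p,W(J,(x,y,.017))))))[0,0][[0,2]]) for y in ys))
```

```text
side 0.055 135:131,107 138:141,114 141:144,115 144:142,114 147:143,112 150:160,109 153:193,110 156:219,115 159:226,117 162:225,114 165:215,105
side 0.055 -95:98,83 -98:99,84 -101:105,86 -104:125,91 -107:160,97 -110:193,102 -113:209,105 -116:216,109 -119:220,112 -122:223,117 -125:227,121 -128:231,126 -131:234,131
side 0.062 135:197,149 138:206,159 141:208,161 144:208,160 147:208,156 150:215,148 153:230,143 156:241,142 159:244,142 162:244,141 165:239,132
side 0.062 -95:106,89 -98:108,90 -101:113,93 -104:121,95 -107:141,93 -110:168,92 -113:185,93 -116:188,93 -119:191,96 -122:197,99 -125:202,104 -128:206,107 -131:206,107
scene 0.055 135:152,127 138:161,130 141:164,130 144:166,130 147:169,128 150:174,131 153:177,130 156:179,126 159:176,120 162:168,109 165:155,96
scene 0.055 -95:155,136 -98:156,137 -101:156,138 -104:157,136 -107:160,132 -110:170,129 -113:183,130 -116:191,133 -119:192,134 -122:193,133 -125:193,133 -128:192,133 -131:195,137
scene 0.062 135:171,160 138:174,161 141:176,163 144:176,164 147:177,161 150:180,158 153:183,151 156:184,142 159:183,132 162:174,118 165:161,102
scene 0.062 -95:174,157 -98:176,158 -101:176,159 -104:173,154 -107:171,144 -110:176,134 -113:187,134 -116:191,133 -119:194,134 -122:194,134 -125:193,134 -128:195,136 -131:200,142
```

```bash
python3 -c "
from station import r
print(r.sign_off())"
```

```text
the job is handed in; nothing more can be done
None
```

I handed the job in at about 22 s. The wide-tip tool lies in the tray, and the straightedge lies flush along the fence with its notch within about 2 mm of the pin. The narrow tool and the other things show no measurable movement. The sign-off returned no verdict.

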